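# Find the ballasted counterweight on the balance and snap it into the toy crane

## Task

One of the two grey counterweight blocks is ballasted, and nothing but its weight shows which. Set the two down gently on opposite pans of the balance and let it settle, then take the heavier block and press it down into the bay at the tail of the crane truck until it snaps fully home under the rollers; the truck rides on springs, so feel for it, but push with less than 20 N so as not to drive it down onto its stops. Leave the lighter block standing on its pan, and do not disturb the other toys.

Things in the scene. Friction and masses are not known exactly. Their poses are not given: they have to be found in the camera images.
- block_1: grey counterweight block, same look as block_2, one of them filled with ballast: 120 to 240 g, differing by 55 to 105 g. Body 60 (x) by 48 (y) by 34 mm high, square top edges; the lowest 18 mm taper to a 50 by 40 mm foot. A lifting lug stands on the middle of its top. Origin: centre of the underside, z up; upright on the table at the start
- block_2: the other grey block, same sizes and origin. The lug on each block is a plate 36 mm long (x), 12 mm thick (y), from 34 to 60 mm above the underside, its upper corners sloped off above 52 mm: pinch it across its 12 mm (jaws closing along the block's y), fingertips just above the block's top
- balance: wooden table balance, fixed: base 100 (x) by 300 (y) by 16 mm, in its middle two uprights and a dial plate up to 131 mm high, equal-arm beam along y with a pan on top of each end. Origin: middle of the base's underside; y towards the left pan. Lower a block until 2 to 3 N is felt and let go; a drop, or more than 25 N, harms it
- pan_left_top (a point): centre of the upper face of the left pan, a flat white disc 116 mm across, 5 mm thick, 120 mm to the +y side of the balance's middle. Links keep it level: it only rises and sinks, 105 mm above the table when level, 15 mm more or less at the stops. It gives way under a load until the beam meets its stop
- pan_right_top (a point): the same point of the right pan, 120 mm to the -y side of the balance's middle
- beam (a joint): angle of the balance's beam (pivot 75 mm above the table): 0 is level, where it rests when empty; positive means left (+y) pan up, right pan down; stops at -0.13 and +0.13 rad. Damped: settles within about 2 s. The heavier block takes its pan down to the stop
- truck: large yellow toy crane truck, wheels fixed to the table, 122 mm wide. Origin: on the table under the middle of the counterweight bay at its tail; x forward along the truck, which reaches from x = -60 to 385 mm. The crane house ahead of the bay (from x = 48 mm) is 106 mm high, boom and brackets (from x = 70 mm) rise from 150 to 175 mm
- bay (a point): middle of the floor of the counterweight bay, 62 mm above the table unloaded; axes as the truck's. Open on top; slotted end walls (fore and aft, x) 46 mm high, side guards (y) 18 mm. Takes a block upright, block x along truck x (either way round), 1.5 mm play all round. A press of 15 to 17 N brings a block home; never so hard (over 20 N) that the truck is pushed down to its stops
- roller_rear (a point): middle of the sprung steel roller (6 mm across, along y) in the bay's rear wall, 36 mm above the bay floor; it stands 2.2 mm into the block's path. The block's taper spreads the two rollers (8 to 14 N of push in all), they rub along its ends (5 to 9 N), and snap in over its top edges when its underside reaches the floor
- roller_front (a point): middle of the same roller in the bay's front wall
- deck (a joint): how far the truck's body, bay and all, has sunk on its springs: 0 unloaded, growing downwards by about 1 mm per 1.1 N, stop at 21 mm. So the bay gives way while it is pressed, and rises again after
- cone_1: orange toy traffic cone, 48 mm wide, 50 mm high; a bystander. Origin: centre of its underside
- doll: plain wooden peg doll, 28 mm wide, 58 mm high; a bystander. Origin: centre of its underside
- car: small blue toy car, 70 by 40 by 37 mm; a bystander. Origin: centre of its underside
- pear: wooden play pear, 52 mm wide, 66 mm high; a bystander. Origin: centre of its underside
- stack_ring: green plastic stacking ring, 72 mm across, 20 mm high; a bystander. Origin: centre of its underside
- crate: small slatted wooden crate, 90 by 70 by 35 mm; a bystander. Origin: centre of its underside
- brick: red toy brick with a stud, 30 by 30 by 36 mm; a bystander. Origin: centre of its underside

How it is judged (in metres and radians):
On the way, in this order (a step that is already met when the one before it is completed fails the run):
1. the two blocks stand released on opposite pans and the beam has come to rest ((((horizontal distance between block_1 and pan_left_top below 0.045 m and z of block_1 in the frame of pan_left_top between -0.004 and 0.005 m and angle between block_1's own z axis and vertical below 0.1 rad) and (horizontal distance between block_2 and pan_right_top below 0.045 m and z of block_2 in the frame of pan_right_top between -0.004 and 0.005 m and angle between block_2's own z axis and vertical below 0.1 rad)) or ((horizontal distance between block_1 and pan_right_top below 0.045 m and z of block_1 in the frame of pan_right_top between -0.004 and 0.005 m and angle between block_1's own z axis and vertical below 0.1 rad) and (horizontal distance between block_2 and pan_left_top below 0.045 m and z of block_2 in the frame of pan_left_top between -0.004 and 0.005 m and angle between block_2's own z axis and vertical below 0.1 rad))) and contact force between the fingers and block_1 below 0.05 N and contact force between the fingers and block_2 below 0.05 N and velocity of joint beam between -0.05 and 0.05 rad/s and (value of joint beam above 0.1 rad or value of joint beam below -0.1 rad)), for 0.3 s.
2. the heavier block is fully home in the truck's bay (x of block_2 in the frame of bay between -0.004 and 0.004 m and y of block_2 in the frame of bay between -0.004 and 0.004 m and z of block_2 in the frame of bay between -0.003 and 0.0013 m and angle between the z axis of block_2 and the z axis of bay, either way round below 0.05 rad), for 0.2 s.
At the end, for the whole second after the job is handed in: The heavier block is fully home in the truck's bay: underside within 1.3 mm of the bay's floor, within 4 mm of its middle, upright, not held. The lighter block stands upright on either pan (centre within 45 mm of the pan's), not held, and all is at rest (all of step 2 and ((horizontal distance between block_1 and pan_left_top below 0.045 m and z of block_1 in the frame of pan_left_top between -0.004 and 0.005 m and angle between block_1's own z axis and vertical below 0.1 rad) or (horizontal distance between block_1 and pan_right_top below 0.045 m and z of block_1 in the frame of pan_right_top between -0.004 and 0.005 m and angle between block_1's own z axis and vertical below 0.1 rad)) and contact force between the fingers and block_1 below 0.05 N and contact force between the fingers and block_2 below 0.05 N and velocity of joint beam between -0.05 and 0.05 rad/s and linear speed of each of block_1, block_2 below 0.03 m/s); the robot touches nothing.
It fails at once if more than 25 N comes on the balance (a block dropped or pressed hard on a pan) (contact force between balance and anything else above 25 N).
It fails at once if the beam is knocked round faster than 1.6 rad/s (a block dropped on a pan) (velocity of joint beam above 1.6 rad/s or velocity of joint beam below -1.6 rad/s).
It fails at once if the truck's body is pressed down to its stops (deck beyond 20.5 mm, a push of over 20 N) (value of joint deck above 0.0205 m).
It fails at once if another toy is moved by more than 30 mm (distance of any of cone_1, doll, car, pear, stack_ring, crate, brick from where it was at the start of the episode above 0.03 m).
It also fails if it takes over 72 s, if anything falls off the work surface, if the arm or the gripper's body presses on something with over 40 N, if the wrist force passes 120 N, or if a joint passes its speed limit or range.

## Robot

A 7-joint arm with a two-finger parallel gripper is mounted at the origin on the work surface. World frame = base frame: x ahead of the robot, y to its left, z up, the work surface at z = 0. Lengths are in mm, angles in rad, forces in N, time in s.
With the tool pointing down it reaches from about 400 to 900 mm from the base axis. Payload 5.5 kg.
Tool frame: the origin (TCP) lies where the fingers leave the gripper's body, on its centre line; the fingertips stand 66 mm ahead of it and the grasp point (between the pads) lies 47 mm ahead of it; z points along the fingers, y is the line along which they close (so a half turn about z gives the same grasp; the last joint's range is limited). The gripper opens to 92 mm and grips with 3 to 60 N. Pads are 19 mm wide; open, the fingers measure 130 mm over their backs; the gripper's body (75 mm by 190 mm) begins 47 mm behind the grasp point.
Start: joints at [0.263, 0.501, -0.427, 1.55, 0.221, 1.138, -0.21], TCP at [649.999, 0.035, 292.229] pointing down, gripper open.
Joint ranges: [-2.88, 2.88], [-0.31, 2.03], [-1.54, 1.56], [0.2, 2.42], [-1.41, 4.55], [0.19, 2.02], [-2.57, 2.57]. Speed limits (rad/s): [2.57, 2.57, 3.14, 3.14, 3.14, 3.14, 3.14].

## Interface

Orientations are given as a unit quaternion [w, x, y, z].
In Python, from bench import sensors, get_image, bot gives the robot as it stands. The module is installed in compiled form; this text tells all that it offers.
- The arm moves only by the tool step_arm, never from a script. Its argument "moves" is a list of rows, each a list of 5 numbers: the shift along the world's x, y, z in mm, then the turn about the world's z in degrees, then the finger opening in mm, from 0 to 91.8. In form: [[dx, dy, dz, spin, gripper], ...]. A call has 1 to 10 rows; each row shifts and turns the commanded pose from where the row before left it; what a row does not reach is not made up. A row lasts 1/10 s, in which the tool goes at most 50 mm and 8.59 degrees, less where a joint would pass 70% of its speed; a pose out of reach is approached as far as the arm can. A call is refused whole if a number of a shift passes 50 or a number of a turn 8.59, either way. A call with a gripper value outside its range is refused whole. The fingers move at their own pace and stop on an object; "squeeze" is the grip in N (left out, the last holds). Time passes only in rows, so rows that do not move let the fingers close. It gives the time, the measured TCP pose, the force, the opening and the grip force at its end, in the units of the state.
- sensors.get_obs(): the state, without advancing time (a new reading comes with each control period).
- get_image(name): name is "scene" or "side" or "wrist"; returns a dict with "pixels" (420x560x3 uint8, red, green, blue), "fx", "fy", "cx", "cy" (pixels), "dist" ([k1, k2, p1, p2, k3] as OpenCV has them; the pictures are not rectified), "T" (4x4, takes a point from camera to world coordinates). Camera axes: x right, y up, looking along -z (the intrinsics and any distortion apply to the point x, -y, -z); pixel columns grow to the right and rows downward; lengths in mm; the calibration is good to about 2 mm. A picture is of the moment at which its call begins. There is no depth.
- bot.hand_in(): hands the job in; it is judged then, once.
The state is a dict: "t": time; "qpos": joint angles; "joint_vel": joint speeds; "joint_torque": joint torques, N m; "tool_pos": TCP position; "tool_rot": TCP orientation; "force": force on the tool from outside, world axes, zero at the start; "wrist_torque": the same for the moment, N m; "finger_gap": finger opening in mm; "grip_force": force on a finger pad.
Only numpy, scipy, OpenCV 4.12 (cv2) and the standard library are available. Lean on these libraries where they do the work, as an engineer would, in place of code of your own. Each camera call takes 0.05 s, during which the arm holds its last target. There are 200 camera calls.

## Working session

There is one attempt and no reset: what is moved stays moved. The work goes in short steps, Python scripts to look and compute and a tool call to move; the robot and the scene stay as the last step left them, time stands still between calls to the robot, and variables do not carry over. Pictures are saved under pics/ and viewed, at most 10 in all, crops included, and the job is handed in when it is done.

Besides the shell and the picture viewer there is one more tool, called after "Call:" as name(argument=value, ...), one argument or row to a line, values as JSON. step_arm: Moves the arm, as the interface text tells. Its arguments: {"type":"object","properties":{"moves":{"type":"array","items":{"type":"array","items":{"type":"number"}}},"squeeze":{"type":"number"}},"required":["moves"]}

```bash
mkdir -p pics; cat > h.py <<'E'
import numpy as np, cv2, pickle
from bench import sensors, get_image, bot
def snap(n,f):
    im=get_image(n); cv2.imwrite(f'pics/{f}.png',im['pixels'][:,:,::-1]); pickle.dump(im,open(f'{f}.pkl','wb')); return im
def load(f): return pickle.load(open(f+'.pkl','rb'))
def K(im): return np.array([[im['fx'],0,im['cx']],[0,im['fy'],im['cy']],[0,0,1.]])
def ray(im,uv):
    p=cv2.undistortPoints(np.array(uv,float).reshape(-1,1,2),K(im),np.array(im['dist'],float)).reshape(-1,2)
    d=np.c_[p[:,0],-p[:,1],-np.ones(len(p))]@im['T'][:3,:3].T
    return im['T'][:3,3],d
def onz(im,uv,z):
    o,d=ray(im,uv); return o+d*((z-o[2])/d[:,2])[:,None]
def proj(im,P):
    P=np.atleast_2d(np.array(P,float)); c=(P-im['T'][:3,3])@im['T'][:3,:3]; c=c*[1,-1,-1]
    return cv2.projectPoints(c,np.zeros(3),np.zeros(3),K(im),np.array(im['dist'],float))[0].reshape(-1,2)
E
python3 - <<'E'
from h import *
a=snap('scene','s0');b=snap('side','d0');c=snap('wrist','w0')
for i in (a,b,c): print(np.round(i['T'],2),i['fx'])
print(sensors.get_obs())
E
```

```text
[[-6.10000e-01 -4.70000e-01  6.40000e-01  1.14019e+03]
 [ 7.90000e-01 -3.70000e-01  4.90000e-01  4.53280e+02]
 [ 1.00000e-02  8.00000e-01  6.00000e-01  6.31700e+02]
 [ 0.00000e+00  0.00000e+00  0.00000e+00  1.00000e+00]] 397.4240162909272
[[ 7.4000e-01  4.6000e-01 -4.9000e-01  1.3075e+02]
 [-6.7000e-01  4.9000e-01 -5.6000e-01 -5.0581e+02]
 [-2.0000e-02  7.4000e-01  6.7000e-01  6.6779e+02]
 [ 0.0000e+00  0.0000e+00  0.0000e+00  1.0000e+00]] 418.46295924126485
[[ 1.0000e+00 -0.0000e+00  0.0000e+00  6.4922e+02]
 [-0.0000e+00  9.6000e-01  2.7000e-01  7.1820e+01]
 [-0.0000e+00 -2.7000e-01  9.6000e-01  3.8402e+02]
 [ 0.0000e+00  0.0000e+00  0.0000e+00  1.0000e+00]] 338.18646096947293
{'t': 0.15, 'qpos': array([ 0.26319541,  0.50161477, -0.42682357,  1.55116254,  0.22086732,
        1.13828619, -0.21030371]), 'joint_vel': array([ 1.22792453e-03, -9.92960969e-04, -1.31900183e-03, -3.12872203e-03,
        2.20349188e-04,  9.43745343e-05, -1.36623493e-04]), 'joint_torque': array([-7.47210433e-03, -5.67105460e+01, -5.82536548e+00, -2.79454994e+01,
       -6.86119194e-02,  2.65310478e-02,  1.03786256e-04]), 'tool_pos': array([ 6.49588537e+02, -5.39567967e-02,  2.91446906e+02]), 'tool_rot': array([-4.97888249e-04,  7.07087108e-01,  7.07126102e-01, -5.00537196e-04]), 'force': array([-0.08692603, -1.38948891, -0.43899517]), 'wrist_torque': array([0.03683732, 0.00861995, 0.02861867]), 'grip_force': 0.0, 'finger_gap': 91.57357259611301}
```

View pics/s0.png

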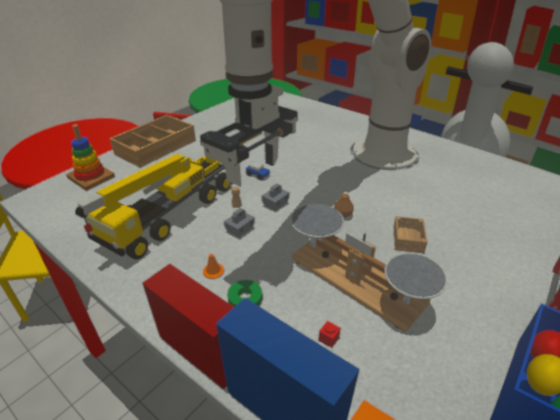

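View pics/d0.png

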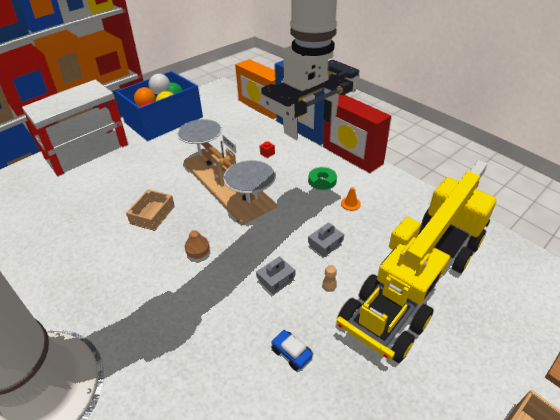

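The scene view shows the blocks at (240,221) and (275,196), pans at (318,220) and (415,275), and the truck tail near (205,180). In the side view the blocks are at (276,272) and (326,238), the pans at (200,132) and (249,177), and the bay near (378,312).

View pics/w0.png

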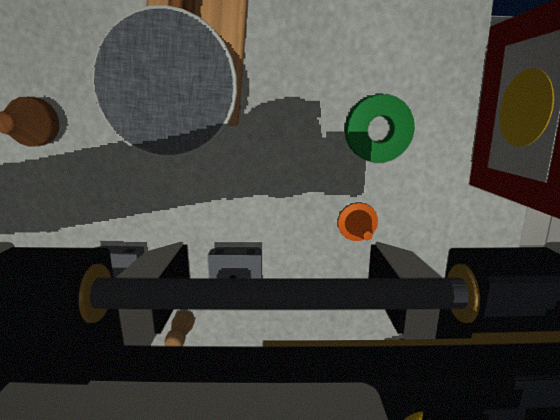

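```bash
python3 - <<'E'
from h import *
d=load('d0');s=load('s0')
print('blk side',onz(d,[(276,272),(326,238)],40).round(), 'scene',onz(s,[(275,196),(240,221)],40).round())
print('pans',onz(d,[(200,132),(249,177)],105).round(),onz(s,[(415,275),(318,220)],105).round())
print('bay',onz(d,[(378,312)],90).round(),onz(s,[(205,180)],90).round())
E
```

```text
blk side [[ 454. -110.   40.]
 [ 589. -113.   40.]] scene [[473. -91.  40.]
 [608. -90.  40.]]
pans [[579. 323. 105.]
 [553.  89. 105.]] [[586. 334. 105.]
 [560.  99. 105.]]
bay [[ 494. -318.   90.]] [[ 584. -231.   90.]]
```

The wrist view shows the blocks partly hidden by the gripper at (123,255) and (235,262), the near pan at (167,80), the cone at (357,222) and the ring at (380,128). I'll move to look at the blocks, then the bay.

Call:
step_arm(
  moves=[
    [-30, -50, 20, 0, 91.8],
    [-30, -50, 20, 0, 91.8],
    [-30, -50, 20, 0, 91.8],
    [-10, -40, 0, 0, 91.8],
    [0, 0, 0, 0, 91.8],
    [0, 0, 0, 0, 91.8],
    [0, 0, 0, 0, 91.8],
    [0, 0, 0, 0, 91.8],
  ],
)

```text
t: 0.95
tool_pos: [567.5, -159.6, 340.6]
tool_rot: [-0.0, 0.706, 0.708, 0.0]
force: [0.5, 0.3, 0.5]
finger_gap: 91.9
grip_force: 0.0
```

```bash
python3 - <<'E'
from h import *
snap('wrist','w1'); print(sensors.get_obs()['tool_pos'])
E
```

```text
[ 567.46502731 -159.72402449  340.613898  ]
```

Call:
step_arm(
  moves=[
    [0, -50, 0, 0, 91.8],
    [0, -50, 0, 0, 91.8],
    [0, -50, 0, 0, 91.8],
    [0, -50, 0, 0, 91.8],
    [0, 0, 0, 0, 91.8],
    [0, 0, 0, 0, 91.8],
    [0, 0, 0, 0, 91.8],
    [0, 0, 0, 0, 91.8],
  ],
)

```text
t: 1.8
tool_pos: [568.1, -358.9, 341.0]
tool_rot: [-0.0, 0.706, 0.708, 0.001]
force: [0.7, 0.2, 0.8]
finger_gap: 91.8
grip_force: 0.0
```

```bash
python3 - <<'E'
from h import *
snap('wrist','w2'); print(sensors.get_obs()['tool_pos'])
snap('scene','s1')
E
```

```text
[ 567.94599299 -359.27446517  341.17618035]
```

View pics/w1.png

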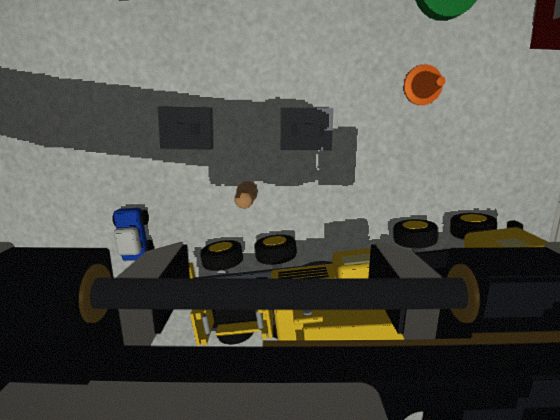

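View pics/w2.png

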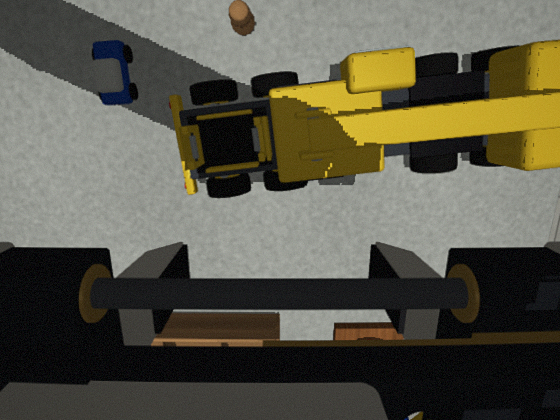

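w1 shows block tops at about (186,128) and (305,128), in shadow. w2 shows the bay cavity around (228,142) and the truck heading about 5° left of +x. I'll zoom with contrast enhanced.

```bash
python3 - <<'E'
from h import *
a=load('w1')['pixels'][95:165,145:345,::-1]; b=load('w2')['pixels'][80:205,165:290,::-1]
a=cv2.convertScaleAbs(cv2.resize(a,None,fx=4,fy=4,interpolation=cv2.INTER_CUBIC),alpha=3)
b=cv2.convertScaleAbs(cv2.resize(b,None,fx=2.5,fy=2.5,interpolation=cv2.INTER_CUBIC),alpha=2)
o=np.zeros((595,800,3),np.uint8);o[:280]=a;o[282:282+b.shape[0],:b.shape[1]]=b
cv2.imwrite('pics/z1.png',o)
E
```

```text
(no output)
```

View pics/z1.png

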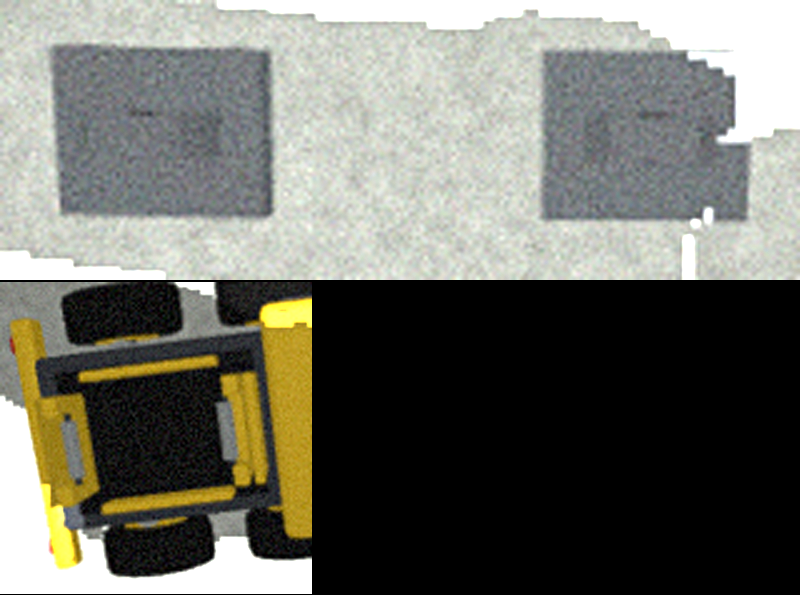

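```bash
python3 - <<'E'
from h import *
w=load('w1');z=lambda p:(145+p[0]/4,95+p[1]/4)
def P(im,l,h): return onz(im,l,h)[:,:2].round(1)
print('A left z34',P(w,[z((53,46)),z((61,214))],34).tolist(),'right z18',P(w,[z((270,47)),z((272,214))],18).tolist())
print('A left', P(w,[z((57,214)),z((272,214))],34).tolist())
print('B left z18',P(w,[z((542,51)),z((543,218))],18).tolist(),'right z34',P(w,[z((744,50)),z((748,219))],34).tolist(),P(w,[z((543,218))],34).tolist())
w=load('w2');z=lambda p:(165+p[0]/2.5,80+(p[1]-282)/2.5)
print(w['T'][:3,3])
r=P(w,[z((72,449)),z((227,431))],98);print('rollers',r.tolist(),r.mean(0),np.degrees(np.arctan2(*(r[1]-r[0])[::-1])))
g=P(w,[z((80,380)),z((218,363)),z((103,505)),z((233,488))],80);print('guards',g.tolist(),g.mean(0),[np.degrees(np.arctan2(*(g[i+1]-g[i])[::-1])) for i in (0,2)])
# pans: scene/side
for f in ('s0','d0'):
    im=load(f);print(f,im['T'][:3,3])
w=load('w0'); p=w['pixels'].astype(int)
# near pan rim, bright rim ellipse guess: left95,right237,bottom155
print('pan w0', P(w,[(95,80),(237,80),(165,155)],105).tolist())
E
```

```text
A left z34 [[429.5, -77.2], [427.8, -124.7]] right z18 [[488.6, -77.3], [487.0, -126.3]]
A left [[426.6, -124.7], [490.1, -124.8]]
B left z18 [[569.0, -78.4], [569.5, -127.4]] right z34 [[626.3, -78.2], [629.4, -125.9]] [[569.4, -125.8]]
[ 567.35438086 -287.1734991   433.86414426]
rollers [[484.2, -316.7], [545.4, -309.7]] [ 514.8 -313.2] 6.525082468647849
guards [[484.6, -290.5], [540.9, -283.8], [491.5, -341.6], [546.4, -334.4]] [ 515.85  -312.575] [np.float64(6.786585358831434), np.float64(7.471559176592425)]
s0 [1140.19132762  453.28413556  631.7026505 ]
d0 [ 130.7472126  -505.81344673  667.78756111]
pan w0 [[503.9, 100.0], [616.4, 98.8], [555.1, 40.7]]
```

Block A is at about (458,-101) and block B at about (598,-102), both near yaw 0. The bay is at (515,-313) with yaw about 7°, and the near pan at (560,99). I'll fetch B first, turning the jaws onto y.

Call:
step_arm(
  moves=[
    [5, 25, 0, 8.5, 50],
    [5, 30, 0, 8.5, 50],
    [5, 30, 0, 8.5, 50],
    [5, 30, -10, 8.5, 50],
    [5, 30, -15, 8.5, 50],
    [5, 30, -20, 8.5, 50],
    [0, 30, -20, 8.5, 50],
    [0, 25, -20, 8.5, 50],
    [0, 15, -20, 8.5, 50],
    [0, 10, -20, 8.5, 50],
  ],
)

```text
t: 2.9
tool_pos: [597.1, -103.6, 215.9]
tool_rot: [0.001, 0.039, 0.999, 0.0]
force: [-0.2, -0.6, 0.6]
finger_gap: 50.3
grip_force: 0.0
```

Call:
step_arm(
  moves=[
    [0, 2, -10, 5, 50],
    [0, 0, 0, 0, 50],
    [0, 0, 0, 0, 50],
    [0, 0, 0, 0, 50],
    [0, 0, 0, 0, 50],
  ],
)

```text
t: 3.4
tool_pos: [597.5, -105.0, 206.9]
tool_rot: [0.001, 0.001, 1.0, -0.0]
force: [-0.3, -0.2, -0.5]
finger_gap: 49.9
grip_force: 0.0
```

Call:
step_arm(
  moves=[
    [1, 3, -35, 0, 50],
    [0, 0, -35, 0, 50],
    [0, 0, -20, 0, 50],
    [0, 0, -13, 0, 50],
    [0, 0, 0, 0, 50],
    [0, 0, 0, 0, 50],
  ],
)

```text
t: 4.0
tool_pos: [598.8, -101.7, 103.8]
tool_rot: [0.001, 0.0, 1.0, -0.0]
force: [0.1, 0.3, 0.2]
finger_gap: 50.3
grip_force: 0.0
```

Call:
step_arm(
  moves=[
    [0, 0, 0, 0, 5],
    [0, 0, 0, 0, 5],
    [0, 0, 0, 0, 5],
    [0, 0, 0, 0, 5],
    [0, 0, 0, 0, 5],
  ],
  squeeze=30,
)

```text
t: 4.5
tool_pos: [598.1, -101.8, 103.1]
tool_rot: [0.0, 0.0, 1.0, -0.0]
force: [-0.8, -0.3, -0.1]
finger_gap: 14.8
grip_force: 0.0
```

Call:
step_arm(
  moves=[
    [0, 0, 0, 0, 5],
    [0, 0, 0, 0, 5],
    [0, 0, 0, 0, 5],
    [0, 0, 0, 0, 5],
  ],
)

```text
t: 4.9
tool_pos: [598.0, -101.8, 102.9]
tool_rot: [-0.0, 0.0, 1.0, -0.0]
force: [-0.4, -1.0, 0.0]
finger_gap: 12.0
grip_force: 30.0
```

Call:
step_arm(
  moves=[
    [0, 0, 20, 0, 5],
    [0, 0, 40, 0, 5],
    [0, 30, 45, 0, 5],
    [0, 45, 45, 0, 5],
    [0, 45, 0, 0, 5],
    [0, 45, 0, 0, 5],
    [0, 45, 0, 0, 5],
    [0, 45, 0, 0, 5],
    [0, 0, 0, 0, 5],
    [0, 0, 0, 0, 5],
  ],
)

```text
t: 5.9
tool_pos: [597.2, 143.7, 239.6]
tool_rot: [-0.0, -0.002, 1.0, 0.0]
force: [-0.3, -1.0, -0.7]
finger_gap: 11.7
grip_force: 30.0
```

Call:
step_arm(
  moves=[
    [-2, 40, 0, 0, 5],
    [-2, 40, 0, 0, 5],
    [-2, 40, 0, 0, 5],
    [-2, 40, 0, 0, 5],
    [-2, 30, 0, 0, 5],
    [0, 0, -10, 0, 5],
    [0, 0, 0, 0, 5],
    [0, 0, 0, 0, 5],
    [0, 0, 0, 0, 5],
    [0, 0, 0, 0, 5],
  ],
)

```text
t: 6.9
tool_pos: [588.9, 329.8, 230.1]
tool_rot: [0.0, 0.001, 1.0, -0.0]
force: [-0.3, -0.1, -1.2]
finger_gap: 12.1
grip_force: 30.0
```

```bash
python3 - <<'E'
from h import *
a=snap('scene','s2')['pixels'][180:340,270:480,::-1];b=snap('side','d2')['pixels'][80:240,160:370,::-1]
o=np.vstack([cv2.resize(i,None,fx=1.8,fy=1.8) for i in (a,b)])
cv2.imwrite('pics/z2.png',o)
E
```

```text
(no output)
```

View pics/z2.png

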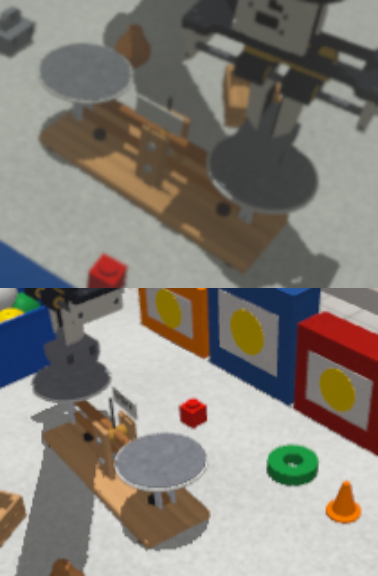

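The block hangs over the middle of the far pan in both views. I'll lower it slowly.

Call:
step_arm(
  moves=[
    [0, 0, -8, 0, 5],
    [0, 0, -7, 0, 5],
    [0, 0, -4, 0, 5],
    [0, 0, -3, 0, 5],
    [0, 0, -3, 0, 5],
    [0, 0, -3, 0, 5],
    [0, 0, -3, 0, 5],
    [0, 0, 0, 0, 5],
    [0, 0, 0, 0, 5],
  ],
)

```text
t: 7.9
tool_pos: [588.0, 331.5, 198.8]
tool_rot: [-0.0, -0.0, 1.0, 0.0]
force: [0.6, -0.8, -1.4]
finger_gap: 12.0
grip_force: 30.0
```

Call:
step_arm(
  moves=[
    [0, 0, -2, 0, 5],
    [0, 0, -2, 0, 5],
    [0, 0, 0, 0, 5],
    [0, 0, 0, 0, 5],
  ],
)

```text
t: 8.3
tool_pos: [587.9, 331.4, 194.7]
tool_rot: [-0.0, -0.0, 1.0, -0.0]
force: [0.1, 0.8, -1.1]
finger_gap: 11.9
grip_force: 30.0
```

Call:
step_arm(
  moves=[
    [0, 0, -1, 0, 5],
    [0, 0, -1, 0, 5],
    [0, 0, 0, 0, 5],
    [0, 0, 0, 0, 5],
  ],
)

```text
t: 8.7
tool_pos: [588.0, 331.5, 192.8]
tool_rot: [-0.0, -0.0, 1.0, 0.0]
force: [0.1, 0.1, -1.0]
finger_gap: 11.4
grip_force: 30.0
```

Call:
step_arm(
  moves=[
    [0, 0, -1, 0, 5],
    [0, 0, 0, 0, 5],
    [0, 0, 0, 0, 5],
  ],
)

```text
t: 9.0
tool_pos: [588.1, 331.5, 192.3]
tool_rot: [0.0, 0.0, 1.0, 0.0]
force: [-0.5, -2.3, 2.3]
finger_gap: 11.5
grip_force: 30.0
```

Call:
step_arm(
  moves=[
    [0, 0, 0, 0, 25],
    [0, 0, 0, 0, 40],
    [0, 0, 0, 0, 40],
    [0, 0, 0, 0, 40],
    [0, 0, 20, 0, 40],
    [0, 0, 40, 0, 40],
    [0, -30, 40, 0, 50],
    [-10, -45, 0, 0, 50],
    [-10, -45, 0, 0, 50],
    [-10, -45, 0, 0, 50],
  ],
)

```text
t: 10.0
tool_pos: [557.6, 165.0, 292.2]
tool_rot: [0.0, -0.0, 1.0, -0.0]
force: [0.3, -0.4, -0.1]
finger_gap: 49.7
grip_force: 0.0
```

Call:
step_arm(
  moves=[
    [-20, -45, 0, 0, 50],
    [-20, -45, 0, 0, 50],
    [-20, -45, 0, 0, 50],
    [-20, -45, -20, 0, 50],
    [-15, -45, -20, 0, 50],
    [-10, -30, -20, 0, 50],
    [-5, -10, -20, 0, 50],
    [0, 0, 0, 0, 50],
    [0, 0, 0, 0, 50],
    [0, 0, 0, 0, 50],
  ],
)

```text
t: 11.0
tool_pos: [451.0, -93.2, 214.8]
tool_rot: [0.001, -0.001, 1.0, 0.0]
force: [0.2, -0.4, -0.5]
finger_gap: 50.0
grip_force: 0.0
```

Call:
step_arm(
  moves=[
    [7, -8, -30, 0, 50],
    [0, 0, -35, 0, 50],
    [0, 0, -25, 0, 50],
    [0, 0, -15, 0, 50],
    [0, 0, -6, 0, 50],
    [0, 0, 0, 0, 50],
    [0, 0, 0, 0, 50],
    [0, 0, 0, 0, 50],
  ],
)

```text
t: 11.8
tool_pos: [457.6, -102.7, 103.8]
tool_rot: [0.001, -0.0, 1.0, -0.0]
force: [0.2, -0.1, 0.2]
finger_gap: 50.2
grip_force: 0.0
```

Call:
step_arm(
  moves=[
    [0, 0, 0, 0, 5],
    [0, 0, 0, 0, 5],
    [0, 0, 0, 0, 5],
    [0, 0, 0, 0, 5],
    [0, 0, 0, 0, 5],
    [0, 0, 0, 0, 5],
    [0, 0, 0, 0, 5],
    [0, 0, 0, 0, 5],
  ],
)

```text
t: 12.6
tool_pos: [456.4, -102.6, 102.4]
tool_rot: [-0.0, -0.0, 1.0, 0.0]
force: [0.4, -0.4, -1.3]
finger_gap: 11.4
grip_force: 30.0
```

Call:
step_arm(
  moves=[
    [0, 0, 20, 0, 5],
    [0, 0, 40, 0, 5],
    [0, 0, 45, 0, 5],
    [10, 20, 45, 0, 5],
    [20, 40, 20, 0, 5],
    [20, 40, 0, 0, 5],
    [20, 40, 0, 0, 5],
    [20, 40, 0, 0, 5],
    [13, 22, 0, 0, 5],
    [0, 0, 0, 0, 5],
  ],
)

```text
t: 13.6
tool_pos: [560.2, 104.5, 272.4]
tool_rot: [0.0, -0.003, 1.0, 0.002]
force: [-0.7, -0.2, -3.1]
finger_gap: 11.8
grip_force: 30.0
```

Call:
step_arm(
  moves=[
    [0, 0, 0, 0, 5],
    [0, 0, 0, 0, 5],
  ],
)

```text
t: 13.8
tool_pos: [559.0, 97.8, 271.8]
tool_rot: [-0.001, 0.001, 1.0, -0.001]
force: [0.4, -0.3, -2.5]
finger_gap: 11.7
grip_force: 30.0
```

Call:
step_arm(
  moves=[
    [1, 1, -20, 0, 5],
    [0, 0, -20, 0, 5],
    [0, 0, -4, 0, 5],
    [0, 0, -3, 0, 5],
    [0, 0, -2, 0, 5],
    [0, 0, 0, 0, 5],
    [0, 0, 0, 0, 5],
  ],
)

```text
t: 14.5
tool_pos: [561.0, 100.3, 224.1]
tool_rot: [0.001, 0.0, 1.0, 0.0]
force: [-0.2, 0.1, -1.7]
finger_gap: 11.7
grip_force: 30.0
```

Call:
step_arm(
  moves=[
    [0, 0, -3, 0, 5],
    [0, 0, -3, 0, 5],
    [0, 0, -3, 0, 5],
    [0, 0, -3, 0, 5],
    [0, 0, -3, 0, 5],
    [0, 0, -3, 0, 5],
    [0, 0, 0, 0, 5],
    [0, 0, 0, 0, 5],
  ],
)

```text
t: 15.3
tool_pos: [560.3, 100.4, 205.2]
tool_rot: [-0.0, -0.0, 1.0, 0.0]
force: [0.1, -0.8, -0.7]
finger_gap: 11.9
grip_force: 30.0
```

Call:
step_arm(
  moves=[
    [0, 0, -3, 0, 5],
    [0, 0, -3, 0, 5],
    [0, 0, -3, 0, 5],
    [0, 0, -2, 0, 5],
    [0, 0, -1, 0, 5],
    [0, 0, 0, 0, 5],
    [0, 0, 0, 0, 5],
  ],
)

```text
t: 16.0
tool_pos: [560.5, 100.3, 193.4]
tool_rot: [-0.0, 0.0, 1.0, -0.0]
force: [-0.2, 1.3, -0.4]
finger_gap: 12.0
grip_force: 30.0
```

Call:
step_arm(
  moves=[
    [0, 0, -1, 0, 5],
    [0, 0, 0, 0, 5],
    [0, 0, 0, 0, 5],
  ],
)

```text
t: 16.3
tool_pos: [560.6, 100.3, 192.4]
tool_rot: [0.0, -0.0, 1.0, -0.0]
force: [0.3, 0.8, -1.1]
finger_gap: 11.9
grip_force: 30.0
```

Call:
step_arm(
  moves=[
    [0, 0, -1, 0, 5],
    [0, 0, 0, 0, 5],
    [0, 0, 0, 0, 5],
  ],
)

```text
t: 16.6
tool_pos: [560.7, 100.4, 191.7]
tool_rot: [0.0, -0.0, 1.0, -0.0]
force: [-1.5, 0.6, 3.5]
finger_gap: 11.9
grip_force: 30.0
```

Now at the stop, so I'll release and watch which pan stays down.

Call:
step_arm(
  moves=[
    [0, 0, 0, 0, 25],
    [0, 0, 0, 0, 40],
    [0, 0, 0, 0, 40],
    [0, 0, 0, 0, 40],
    [0, 0, 10, 0, 40],
    [0, 0, 20, 0, 40],
    [0, 0, 20, 0, 40],
    [0, 0, 10, 0, 40],
    [0, 0, 0, 0, 40],
    [0, 0, 0, 0, 40],
  ],
)

```text
t: 17.6
tool_pos: [560.4, 100.1, 251.2]
tool_rot: [-0.0, 0.0, 1.0, -0.0]
force: [-0.6, -0.4, -0.6]
finger_gap: 40.2
grip_force: 0.0
```

Call:
step_arm(
  moves=[
    [0, 0, 0, 0, 40],
    [0, 0, 0, 0, 40],
    [0, 0, 0, 0, 40],
    [0, 0, 0, 0, 40],
    [0, 0, 0, 0, 40],
    [0, 0, 0, 0, 40],
    [0, 0, 0, 0, 40],
    [0, 0, 0, 0, 40],
    [0, 0, 0, 0, 40],
    [0, 0, 0, 0, 40],
  ],
)

```text
t: 18.6
tool_pos: [560.6, 100.3, 251.4]
tool_rot: [0.0, -0.0, 1.0, 0.0]
force: [0.3, 0.2, 0.3]
finger_gap: 40.3
grip_force: 0.0
```

```bash
python3 - <<'E'
from h import *
a=snap('scene','s3')['pixels'][170:340,280:480,::-1];b=snap('side','d3')['pixels'][80:250,160:360,::-1];c=snap('wrist','w3')['pixels'][:,:,::-1]
o=np.hstack([np.vstack([cv2.resize(i,(329,280)) for i in (a,b)]),cv2.resize(c[:,:],(471,560))])
cv2.imwrite('pics/z3.png',o)
E
```

```text
(no output)
```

View pics/z3.png

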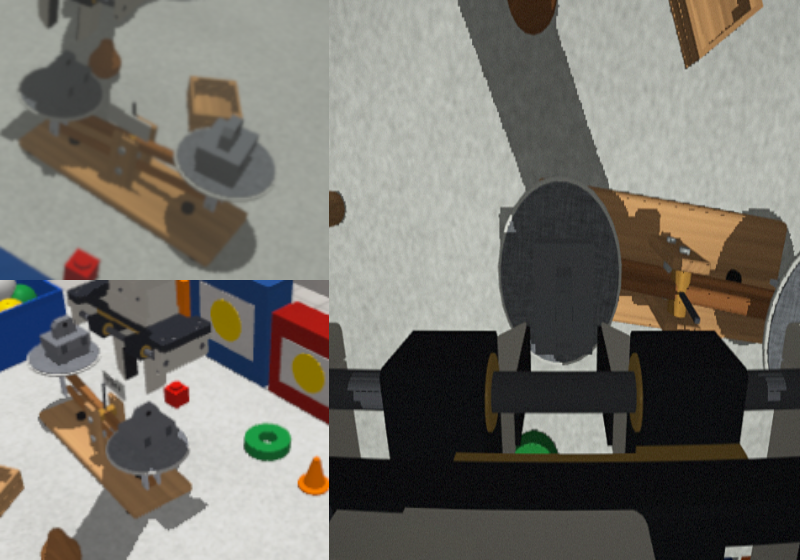

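The far pan is up and the near pan is down on its stop, so block A (near pan) is the heavier one. I'll pick it up again.

Call:
step_arm(
  moves=[
    [0, 0, -25, 0, 40],
    [0, 0, -20, 0, 40],
    [0, 0, -10, 0, 40],
    [0, 0, -4, 0, 40],
    [0, 0, 0, 0, 40],
    [0, 0, 0, 0, 5],
    [0, 0, 0, 0, 5],
    [0, 0, 0, 0, 5],
    [0, 0, 0, 0, 5],
    [0, 0, 0, 0, 5],
  ],
  squeeze=40,
)

```text
t: 19.75
tool_pos: [560.8, 100.4, 192.8]
tool_rot: [0.0, -0.0, 1.0, 0.0]
force: [-0.7, -0.2, 2.0]
finger_gap: 11.7
grip_force: 40.0
```

Call:
step_arm(
  moves=[
    [0, 0, 0, 0, 5],
    [0, 0, 0, 0, 5],
    [0, 0, 4, 0, 5],
    [0, 0, 4, 0, 5],
    [0, 0, 6, 0, 5],
    [0, 0, 8, 0, 5],
    [0, 0, 10, 0, 5],
    [0, 0, 20, 0, 5],
    [0, 0, 30, 0, 5],
    [0, 0, 30, 0, 5],
  ],
)

```text
t: 20.75
tool_pos: [560.2, 100.4, 305.8]
tool_rot: [-0.0, -0.0, 1.0, 0.0]
force: [0.2, 0.0, -2.5]
finger_gap: 11.9
grip_force: 40.0
```

Call:
step_arm(
  moves=[
    [-10, -35, 0, 0, 5],
    [-10, -42, 0, 0, 5],
    [-10, -42, 0, 1, 5],
    [-10, -42, 0, 1, 5],
    [-10, -42, 0, 1, 5],
    [-12, -42, 0, 1, 5],
    [-12, -42, 0, 1, 5],
    [-12, -42, 0, 1, 5],
    [-12, -42, 0, 1, 5],
    [-12, -42, 0, 0, 5],
  ],
)

```text
t: 21.75
tool_pos: [450.0, -314.2, 305.4]
tool_rot: [0.0, -0.061, 0.998, -0.0]
force: [0.7, -0.2, -1.8]
finger_gap: 11.5
grip_force: 40.0
```

Call:
step_arm(
  moves=[
    [0, 0, 0, 0, 5],
    [0, 0, 0, 0, 5],
    [0, 0, 0, 0, 5],
    [0, 0, 0, 0, 5],
  ],
)

```text
t: 22.15
tool_pos: [451.3, -311.0, 304.8]
tool_rot: [0.0, -0.063, 0.998, 0.0]
force: [0.4, -0.1, -2.5]
finger_gap: 11.4
grip_force: 40.0
```

```bash
python3 - <<'E'
from h import *
w=snap('wrist','w4');o=sensors.get_obs();print(o['tool_pos'],o['tool_rot'],w['T'][:3,3])
B=np.array([515,-313])
print(proj(w,[[515,-313,98],[484,-316.7,98],[545.4,-309.7,98],[*o['tool_pos'][:2],o['tool_pos'][2]-69]]).round())
c=cv2.convertScaleAbs(w['pixels'][:300,120:440,::-1],alpha=1.8)
cv2.imwrite('pics/z4.png',cv2.resize(c,(640,600),interpolation=cv2.INTER_CUBIC))
E
```

```text
[ 451.28571663 -311.10983869  304.71876042] [ 1.53505016e-04 -6.24783165e-02  9.98046310e-01  1.70736434e-05] [ 379.90552769 -319.59168184  397.48676122]
[[268. 261.]
 [268. 230.]
 [268. 289.]
 [278. 259.]]
```

View pics/z4.png

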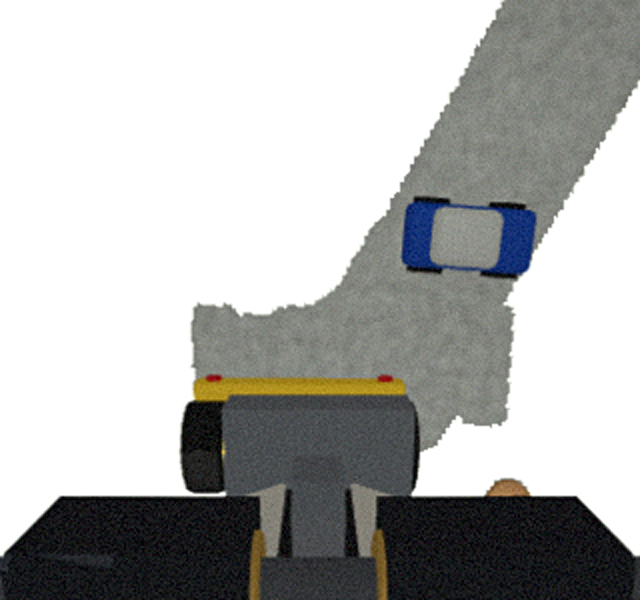

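The held block's top spans x≈224–417 and its rear top edge is at y≈408 in this zoom. It is parallel to the yellow bumper behind it at y≈378.

```bash
python3 - <<'E'
from h import *
w=load('w4');t=np.array([451.29,-311.11]);a=np.radians(7.16)
R=np.array([[np.cos(a),np.sin(a)],[-np.sin(a),np.cos(a)]])
g=cv2.cvtColor(w['pixels'],cv2.COLOR_RGB2GRAY).astype(float)
print('col profile rows190-215', g[190:216,250:310].mean(1).round(1).tolist())
print('row profile L', g[215:235,225:240].mean(0).round(1).tolist(),'R',g[215:235,320:335].mean(0).round(1).tolist())
for y,z in ((204,236),(197.5,220)):
    for x in (232,328): print(z,((onz(w,[(x,y)],z)[0,:2]-t)@R.T).round(1))
# bumper line yaw check
m=w['pixels'].astype(int);Y=(m[...,0]>90)&(m[...,2]<60)&(m[...,1]>60)
xs=np.arange(225,320);ys=[np.where(Y[150:230,x])[0].min()+150 for x in xs]
p=onz(w,np.c_[xs,ys],60)[:,:2];print('bumper yaw',np.degrees(np.polyfit(p[:,1],p[:,0],1)[0]))
E
```

```text
col profile rows190-215 [68.4, 70.0, 75.9, 79.1, 80.0, 80.6, 79.8, 53.0, 38.1, 37.4, 37.4, 37.2, 37.4, 37.8, 38.5, 43.3, 43.4, 42.9, 43.2, 43.2, 43.2, 42.6, 43.2, 43.0, 42.7, 43.3]
row profile L [13.3, 12.6, 14.8, 11.8, 7.5, 10.0, 52.8, 51.4, 43.5, 40.9, 43.2, 42.3, 42.8, 42.4, 42.1] R [42.7, 43.4, 44.6, 43.0, 43.4, 42.6, 37.2, 12.7, 8.8, 43.9, 112.0, 117.5, 119.7, 118.4, 123.0]
236 [-29.5 -22.6]
236 [-29.5  24.8]
220 [-29.  -24.8]
220 [-29.   27.1]
bumper yaw -7.101153318501148
```

Call:
step_arm(
  moves=[
    [20, -1, 0, 0, 5],
    [20, -1, 0, 0, 5],
    [15, 0, -15, 0, 5],
    [7, 0, -25, 0, 5],
    [0, 0, -25, 0, 5],
    [0, 0, -15, 0, 5],
    [0, 0, 0, 0, 5],
    [0, 0, 0, 0, 5],
    [0, 0, 0, 0, 5],
    [0, 0, 0, 0, 5],
  ],
)

```text
t: 23.2
tool_pos: [513.2, -315.1, 225.9]
tool_rot: [0.001, -0.061, 0.998, -0.001]
force: [0.4, -0.2, -1.7]
finger_gap: 12.0
grip_force: 40.0
```

Call:
step_arm(
  moves=[
    [0.4, 1.8, -10, 0, 5],
    [0, 0, -10, 0, 5],
    [0, 0, -8, 0, 5],
    [0, 0, -4, 0, 5],
    [0, 0, 0, 0, 5],
    [0, 0, 0, 0, 5],
    [0, 0, 0, 0, 5],
  ],
)

```text
t: 23.9
tool_pos: [513.4, -312.6, 192.6]
tool_rot: [0.0, -0.061, 0.998, 0.0]
force: [1.0, 0.8, -2.7]
finger_gap: 11.4
grip_force: 40.0
```

Call:
step_arm(
  moves=[
    [0, 0, -3, 0, 5],
    [0, 0, -3, 0, 5],
    [0, 0, 0, 0, 5],
    [0, 0, 0, 0, 5],
    [0, 0, 0, 0, 5],
  ],
)

```text
t: 24.4
tool_pos: [513.4, -313.1, 186.8]
tool_rot: [0.0, -0.061, 0.998, -0.0]
force: [3.0, 0.0, 1.3]
finger_gap: 11.7
grip_force: 40.0
```

The push in +x says the rear roller is leading, so I'll shift forward a little and press on.

Call:
step_arm(
  moves=[
    [1, 0, 0, 0, 5],
    [0, 0, 0, 0, 5],
    [0, 0, 0, 0, 5],
  ],
)

```text
t: 24.7
tool_pos: [513.6, -313.0, 186.3]
tool_rot: [-0.0, -0.061, 0.998, -0.0]
force: [1.2, 0.1, 2.0]
finger_gap: 11.7
grip_force: 40.0
```

Call:
step_arm(
  moves=[
    [0, 0, -2, 0, 5],
    [0, 0, -2, 0, 5],
    [0, 0, 0, 0, 5],
    [0, 0, 0, 0, 5],
  ],
)

```text
t: 25.1
tool_pos: [513.9, -313.0, 182.5]
tool_rot: [-0.0, -0.061, 0.998, -0.0]
force: [0.1, -0.4, 4.3]
finger_gap: 11.7
grip_force: 40.0
```

Lateral force is gone. I'll keep pressing.

Call:
step_arm(
  moves=[
    [0, 0, -2, 0, 5],
    [0, 0, -2, 0, 5],
    [0, 0, 0, 0, 5],
    [0, 0, 0, 0, 5],
  ],
)

```text
t: 25.5
tool_pos: [514.0, -313.1, 178.8]
tool_rot: [0.0, -0.061, 0.998, -0.0]
force: [-0.4, 0.3, 6.7]
finger_gap: 11.7
grip_force: 40.0
```

Call:
step_arm(
  moves=[
    [0, 0, -2, 0, 5],
    [0, 0, -2, 0, 5],
    [0, 0, 0, 0, 5],
    [0, 0, 0, 0, 5],
  ],
)

```text
t: 25.9
tool_pos: [513.9, -313.1, 174.5]
tool_rot: [-0.0, -0.061, 0.998, -0.0]
force: [0.3, -0.8, 5.9]
finger_gap: 11.7
grip_force: 40.0
```

Call:
step_arm(
  moves=[
    [0, 0, -2, 0, 5],
    [0, 0, 0, 0, 5],
    [0, 0, 0, 0, 5],
  ],
)

```text
t: 26.2
tool_pos: [513.9, -313.1, 172.4]
tool_rot: [-0.0, -0.061, 0.998, -0.0]
force: [-0.1, -0.4, 4.1]
finger_gap: 11.7
grip_force: 40.0
```

Call:
step_arm(
  moves=[
    [0, 0, -2, 0, 5],
    [0, 0, -2, 0, 5],
    [0, 0, 0, 0, 5],
    [0, 0, 0, 0, 5],
  ],
)

```text
t: 26.6
tool_pos: [513.9, -313.0, 168.4]
tool_rot: [-0.0, -0.061, 0.998, -0.0]
force: [0.7, -0.6, 3.9]
finger_gap: 11.7
grip_force: 40.0
```

Call:
step_arm(
  moves=[
    [0, 0, -2, 0, 5],
    [0, 0, -2, 0, 5],
    [0, 0, 0, 0, 5],
    [0, 0, 0, 0, 5],
  ],
)

```text
t: 27.0
tool_pos: [513.9, -312.9, 164.4]
tool_rot: [-0.0, -0.061, 0.998, 0.0]
force: [-0.2, 0.2, 5.2]
finger_gap: 11.9
grip_force: 40.0
```

Call:
step_arm(
  moves=[
    [0, 0, -2, 0, 5],
    [0, 0, -2, 0, 5],
    [0, 0, 0, 0, 5],
    [0, 0, 0, 0, 5],
  ],
)

```text
t: 27.4
tool_pos: [513.9, -312.7, 160.3]
tool_rot: [-0.0, -0.061, 0.998, 0.0]
force: [-1.0, -1.0, 4.0]
finger_gap: 11.6
grip_force: 40.0
```

Call:
step_arm(
  moves=[
    [0, 0, -2, 0, 5],
    [0, 0, 0, 0, 5],
    [0, 0, 0, 0, 5],
  ],
)

```text
t: 27.7
tool_pos: [513.9, -312.8, 158.6]
tool_rot: [-0.0, -0.061, 0.998, 0.0]
force: [-1.3, -0.1, 4.5]
finger_gap: 11.6
grip_force: 40.0
```

Call:
step_arm(
  moves=[
    [0, 0, -2, 0, 5],
    [0, 0, 0, 0, 5],
    [0, 0, 0, 0, 5],
  ],
)

```text
t: 28.0
tool_pos: [513.9, -312.7, 156.8]
tool_rot: [-0.0, -0.061, 0.998, -0.0]
force: [-2.3, 0.7, 7.3]
finger_gap: 11.4
grip_force: 40.0
```

Call:
step_arm(
  moves=[
    [0, 0, -2, 0, 5],
    [0, 0, 0, 0, 5],
    [0, 0, 0, 0, 5],
  ],
)

```text
t: 28.3
tool_pos: [513.9, -312.7, 155.1]
tool_rot: [-0.0, -0.061, 0.998, -0.0]
force: [-2.4, -0.6, 10.4]
finger_gap: 11.8
grip_force: 40.0
```

Call:
step_arm(
  moves=[
    [0, 0, -2, 0, 5],
    [0, 0, 0, 0, 5],
    [0, 0, 0, 0, 5],
  ],
)

```text
t: 28.6
tool_pos: [513.9, -312.7, 153.3]
tool_rot: [-0.0, -0.061, 0.998, -0.0]
force: [-3.0, 0.3, 11.0]
finger_gap: 12.0
grip_force: 40.0
```

Call:
step_arm(
  moves=[
    [0, 0, -1, 0, 5],
    [0, 0, 0, 0, 5],
    [0, 0, 0, 0, 5],
  ],
)

```text
t: 28.9
tool_pos: [513.9, -312.7, 152.5]
tool_rot: [-0.0, -0.061, 0.998, -0.0]
force: [-4.0, 1.9, 11.7]
finger_gap: 11.8
grip_force: 40.0
```

Call:
step_arm(
  moves=[
    [-0.8, 0, -1, 0, 5],
    [0, 0, 0, 0, 5],
    [0, 0, 0, 0, 5],
  ],
)

```text
t: 29.2
tool_pos: [513.8, -312.7, 151.9]
tool_rot: [0.0, -0.061, 0.998, -0.0]
force: [-2.6, 1.9, 12.9]
finger_gap: 11.6
grip_force: 40.0
```

Call:
step_arm(
  moves=[
    [0, 0, -1, 0, 5],
    [0, 0, 0, 0, 5],
    [0, 0, 0, 0, 5],
  ],
)

```text
t: 29.5
tool_pos: [513.8, -312.7, 151.0]
tool_rot: [0.0, -0.061, 0.998, -0.0]
force: [-2.3, 0.9, 13.7]
finger_gap: 12.0
grip_force: 40.0
```

Call:
step_arm(
  moves=[
    [0, 0, -1, 0, 5],
    [0, 0, 0, 0, 5],
    [0, 0, 0, 0, 5],
  ],
)

```text
t: 29.8
tool_pos: [513.9, -312.7, 150.1]
tool_rot: [0.0, -0.061, 0.998, -0.0]
force: [-3.1, 1.9, 13.8]
finger_gap: 11.3
grip_force: 40.0
```

Call:
step_arm(
  moves=[
    [0, 0, 2, 0, 5],
    [0, 0, 2, 0, 5],
    [0, 0, 2, 0, 5],
    [0, 0, 2, 0, 5],
    [0, 0, 0, 0, 5],
    [0, 0, 0, 0, 5],
  ],
)

```text
t: 30.4
tool_pos: [513.8, -312.7, 157.2]
tool_rot: [0.001, -0.061, 0.998, -0.0]
force: [1.5, 1.2, 6.6]
finger_gap: 11.6
grip_force: 40.0
```

Call:
step_arm(
  moves=[
    [0, 0, 2, 0, 5],
    [0, 0, 2, 0, 5],
    [0, 0, 2, 0, 5],
    [0, 0, 0, 0, 5],
    [0, 0, 0, 0, 5],
  ],
)

```text
t: 30.9
tool_pos: [513.7, -312.7, 162.5]
tool_rot: [0.001, -0.061, 0.998, -0.0]
force: [5.0, -0.1, 1.1]
finger_gap: 11.8
grip_force: 40.0
```

```bash
python3 - <<'E'
from h import *
for n in ('side','scene'): snap(n,n+'5')
E
```

Call:
step_arm(
  moves=[
    [0, 0, 1, 0, 5],
    [0, 0, 0, 0, 20],
    [0, 0, 0, 0, 35],
    [0, 0, 0, 0, 35],
    [0, 0, 0, 0, 35],
    [0, 0, 10, 0, 35],
    [0, 0, 20, 0, 35],
    [0, 0, 30, 0, 35],
    [-40, 0, 40, 0, 35],
    [-40, 0, 40, 0, 35],
  ],
)

```text
t: 32.0
tool_pos: [442.2, -312.1, 295.5]
tool_rot: [0.0, -0.062, 0.998, 0.0]
force: [-0.2, -1.5, 0.6]
finger_gap: 35.1
grip_force: 0.0
```

Call:
step_arm(
  moves=[
    [-10, 0, 30, 0, 35],
    [0, 0, 0, 0, 35],
    [0, 0, 0, 0, 35],
    [0, 0, 0, 0, 35],
    [0, 0, 0, 0, 35],
    [0, 0, 0, 0, 35],
  ],
)

```text
t: 32.6
tool_pos: [432.5, -312.3, 323.0]
tool_rot: [-0.001, -0.062, 0.998, 0.001]
force: [0.9, 0.5, 0.2]
finger_gap: 35.2
grip_force: 0.0
```

```bash
python3 - <<'E'
from h import *
w=snap('wrist','w6');a=snap('side','d6');s=snap('scene','s6')
tc=proj(w,[[514.5,-313,100]])[0].astype(int);print(tc,w['T'][:3,3],sensors.get_obs()['tool_pos'])
# home prediction: block top corners & lug top at home (deck sunk 2)
def crop(im,c,h=45,al=2):
    c=np.array(c);p=im['pixels'][max(c[1]-h,0):c[1]+h,c[0]-h:c[0]+h,::-1]
    return cv2.convertScaleAbs(cv2.resize(p,(400,400),interpolation=cv2.INTER_CUBIC),alpha=al)
dc=proj(a,[[514.5,-313,100]])[0].astype(int);print(dc)
o=np.hstack([crop(w,tc,70),crop(a,dc,40,1.2)])
sm=np.hstack([cv2.resize(s['pixels'][150:350,170:470,::-1],(300,200)),cv2.resize(a['pixels'][90:390,150:500,::-1],(233,200)),np.zeros((200,267,3),np.uint8)])
cv2.imwrite('pics/z6.png',np.vstack([o,sm]))
E
```

```text
[267 271] [ 361.20899636 -320.9588738   415.7749397 ] [ 432.55517944 -312.58465299  323.44743877]
[384 299]
```

View pics/z6.png

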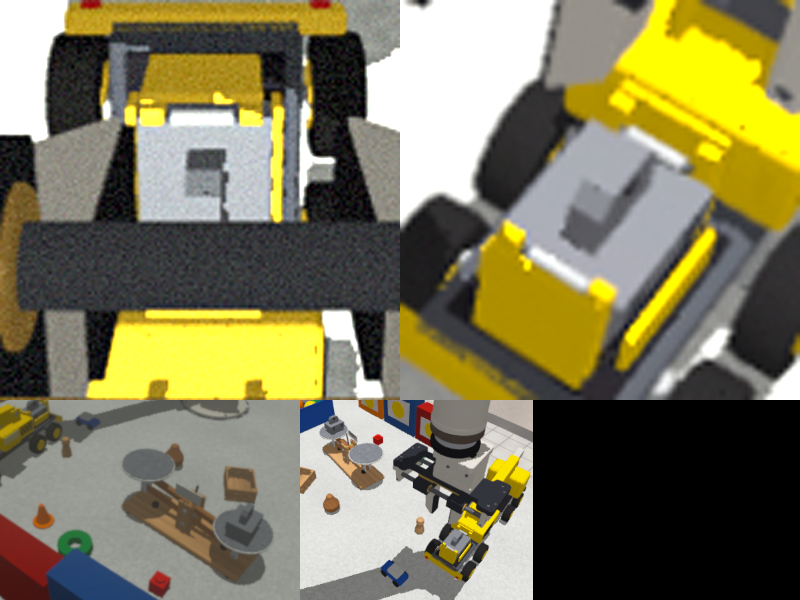

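Both steel rollers show over the block's top edges (zoom (200,117), and (560,270) and (650,145) in the side crop). The press force also followed the deck spring's line with no hysteresis, so the block is seated. The light block stands on the far pan and the bystanders look unmoved. Handing in.

```bash
python3 -c "
from bench import bot
print(bot.hand_in())"
```

```text
the job is handed in; nothing more can be done
None
```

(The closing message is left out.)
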